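# Find the sample clamp that still grips, by feel with a feeler blade

### The job

Three look-alike spring clamps stand on the rail of the stage: one is seized and will not open, one has lost its spring and holds nothing, and one still grips properly. Take the feeler blade from its stand, slide it gently into the clamps to feel which one lets it in with a clear drag, never forcing it, and leave it standing fully home in that one, let go of. Do not disturb the other things on the bench.

Things in the scene. Friction and masses are not known exactly. Their poses are not given: they have to be found in the camera images.
- feeler: flat steel blade 4 mm thick (its x), 20 mm wide (its y), rounded tip edge, 32 mm of it showing under an aluminium handle 16 mm thick (x), 30 mm wide (y), 48 mm high. 60 to 130 g. Origin at the blade's tip, z up; the handle spans z = 32 to 80 mm. Starts upright in the stand. Pinch the handle across its 16 mm, about 60 mm above the tip. Either way round fits the clamps
- stand: grey plastic block 56 x 56 x 40 mm with a slot in its top (7 mm along its x, 24 mm along its y, 35 mm deep) in which the feeler stands: handle's underside on the block's top, tip 8 mm above the table. Origin at the centre of its underside
- rail: fixed aluminium plate 90 (x) x 275 (y) x 10 mm, origin under its centre, with three clamps in a row along its y, 88 mm apart. Each: black housing 64 (x) x 40 (y) mm, 34 mm high, two steel jaws 26 mm wide (y), jaw tops 49 mm above the table. The blade's thickness goes along the rail's x. All look alike; which stands where changes from start to start
- bay_left (a point): floor of the clamp at the rail's +y end, midway under its gap, 18 mm above the table: the blade's tip stands here when fully home. Axes as the rail's. The gap's throat rests 2 mm wide (1 to 20 mm above this point); above it lips lean out 18 degrees to a 9 mm mouth 31 mm above this point
- bay_middle (a point): the same point of the middle clamp. Feel of a sound clamp: both jaws sprung, each pressing about 4 N on the blade; pushing in takes about 3 to 15 N, and a drag of about 3 to 6 N stays along the throat
- bay_right (a point): the same point of the clamp at the rail's -y end. Feel of the others: with the spring lost the blade slides to the floor with under 1 N; seized, the jaws are rigid and the blade stops in the lips, its tip about 21 mm above the floor
- objective: bystander: microscope objective, steel, 28 mm diameter, 42 mm high, standing; origin under its centre
- vial: bystander: small glass jar 26 mm diameter, 50 mm high, white cap; origin under its centre
- dish: bystander: glass dish 80 mm diameter, 14 mm high; origin under its centre
- driver: bystander: screwdriver with a black handle, 160 mm long, lying along its x; origin on its underside
- tweezers: bystander: steel tweezers 130 mm long, lying flat along their x; origin on their underside near the middle
There are look-alikes about, which are no part of the job. Of the things shaped like the feeler, the steel one is meant.

How it is judged:
By the outcome, as a careful person would: the job done as asked, in the order asked, and still so for the second after the job is handed in, with the robot touching nothing.
It also fails if it takes over 51 s, if anything falls off the work surface, if the arm or the gripper's body presses on something with over 40 N, if the wrist force passes 120 N, or if a joint passes its speed limit or range.

### The arm

A 6-joint arm with a two-finger parallel gripper is mounted at the origin on the work surface. World frame = base frame: x ahead of the robot, y to its left, z up, the work surface at z = 0. Lengths are in m, angles in rad, forces in N, time in s.
With the tool pointing down it reaches from about 0.35 to 0.8 m from the base axis. Payload 7.3 kg.
Tool frame: the origin (TCP) lies at the very end of the fingers, on their centre line; the grasp point (between the pads) lies 19 mm behind it; z points along the fingers, y is the direction in which the jaws open and shut (so a half turn about z gives the same grasp; the last joint's range is limited). The gripper opens to 85 mm and grips with 20 to 120 N. Pads are 22 mm wide; open, the fingers measure 114 mm over their backs; the gripper's body (76 mm by 85 mm) begins 54 mm behind the grasp point. The pads swing forward as they close: fully open they stand 13 mm farther back than shut.
Start: joints at [-1.455, 0.342, 1.524, -0, 1.275, -0.146], TCP at [0.136, -0.507, 0.231] pointing down, gripper open.
Joint ranges: [-2.53, 2.53], [-0.77, 2.02], [0.04, 2.7], [-1, 4.14], [0.28, 2.66], [-3.11, 3.11]. Speed limits (rad/s): [2.57, 2.57, 3.14, 3.14, 3.14, 3.14].

### API

Orientations are given as [roll, pitch, yaw] about the fixed x, y, z axes, in that order (R = Rz(yaw) Ry(pitch) Rx(roll)).
In Python, from rig import readout, camera, env gives the robot as it stands.
- The arm moves only by the shell command python3 -m handwheel 'ROWS'. ROWS is JSON, a list of rows, each an object with "rotation": the turn, a rotation vector about the world's x, y, z as a fraction of full scale, a list of three; "travel": the shift along the world's x, y, z as a fraction of full scale, a list of three; "gripper": the opening, from 0 (shut) to 1 (fully open). A call has 1 to 10 rows; each row shifts and turns the commanded pose from where the row before left it; what a row does not reach is not made up. Full scale, the value 1, is 0.5 m for a shift and 0.5 rad for a turn. A row lasts 1/12 s, in which the tool goes at most 41.7 mm and 7.16 degrees, less where a joint would pass 70% of its speed; a pose out of reach is approached as far as the arm can. A call with a number of a shift or a turn outside -1 to 1 is refused whole. A call with a gripper value outside its range is refused whole. The fingers move at their own pace and stop on an object; the grip force is fixed at half the most. Time passes only in rows, so rows that do not move let the fingers close. It gives the time, the measured TCP pose, the force and the opening at its end, in the units of the state.
- readout.observe(): the state, without advancing time (a new reading comes with each control period).
- camera(name): name is "side" or "top" or "wrist"; returns a dict with "img" (480x640x3 uint8, red, green, blue), "z_map" (480x640 float32, m along the optical axis (not along the pixel's ray), 0 where there is no reading), "intrinsics" (3x3 intrinsics, pixels), "dist" ([k1, k2, p1, p2, k3] as OpenCV has them; the pictures are not rectified), "T" (4x4, takes a point from camera to world coordinates). Camera axes: x right, y down, z forward; pixel columns grow to the right and rows downward; lengths in m; the calibration is good to about 2 mm. A picture is of the moment at which its call begins.
- env.finish_job(): hands the job in, once; it reports no verdict.
The state is a dict: "time": time; "joints": joint angles; "qd": joint speeds; "joint_efforts": joint torques, N m; "ee_pos": TCP position; "ee_rot": TCP orientation; "force": force on the tool from outside, world axes, zero at the start; "torque": the same for the moment, N m; "gripper_width": opening from 0.0 (shut) to 1.0 (fully open).
Only numpy, scipy, OpenCV 4.12 (cv2) and the standard library are available. Lean on these libraries where they do the work, as an engineer would, in place of code of your own. Each camera call takes 0.05 s, during which the arm holds its last target. There are 200 camera calls.

## Working session

There is one attempt and no reset: what is moved stays moved. The work goes in short steps, Python scripts to look and compute and a shell command to move; the robot and the scene stay as the last step left them, time stands still between calls to the robot, and variables do not carry over. Pictures are saved under pics/ and viewed, about 8 in all and at most 12, crops included, and the job is handed in when it is done.

```bash
mkdir -p pics; ls
python3 - <<'E'
from rig import readout,camera
import cv2,pickle
print(readout.observe())
for n in("top","side"):
    d=camera(n);pickle.dump(d,open(f"pics/{n}0.pkl","wb"));cv2.imwrite(f"pics/{n}0.png",d["img"][...,::-1]);print(n,d["T"],d["intrinsics"],d["dist"])
E
```

```text
pics
{'time': 0.0, 'joints': array([-1.45498152e+00,  3.42728715e-01,  1.52502983e+00, -8.60405816e-06,
        1.27541873e+00, -1.45998904e-01]), 'qd': array([ 0.00028741, -0.0015325 , -0.00026318, -0.00123341,  0.00063445,
       -0.00040916]), 'joint_efforts': array([ 8.84102587e-05, -4.33676541e+01, -2.46012104e+01, -4.39917653e-05,
        7.83711963e-03,  2.99390592e-05]), 'ee_pos': array([ 0.13585855, -0.50668917,  0.23061839]), 'ee_rot': array([-3.14002369e+00, -2.22392217e-04,  2.61816047e-01]), 'force': array([-0.37735782,  0.24869847,  0.17839659]), 'torque': array([-0.0199224 , -0.04459444,  0.0345785 ]), 'gripper_width': 1.0028609622279392}
top [[-0.00177755 -0.98215133  0.18808405  0.3991966 ]
 [-0.99982988 -0.00170753 -0.01836572  0.09381207]
 [ 0.01835907 -0.1880847  -0.98198121  0.79836179]
 [ 0.          0.          0.          1.        ]] [[511.0345027    0.         326.66117599]
 [  0.         511.0345027  225.07731174]
 [  0.           0.           1.        ]] [-0.01627911  0.          0.          0.          0.        ]
side [[-0.74532503 -0.37851202  0.54883444 -0.01241839]
 [-0.66664809  0.43351414 -0.60633804  0.69739951]
 [-0.00842125 -0.81779835 -0.57544326  0.64117888]
 [ 0.          0.          0.          1.        ]] [[524.10396194   0.         311.18008904]
 [  0.         524.10396194 240.7154324 ]
 [  0.           0.           1.        ]] [-0.00978885  0.          0.          0.          0.        ]
```

View pics/top0.png

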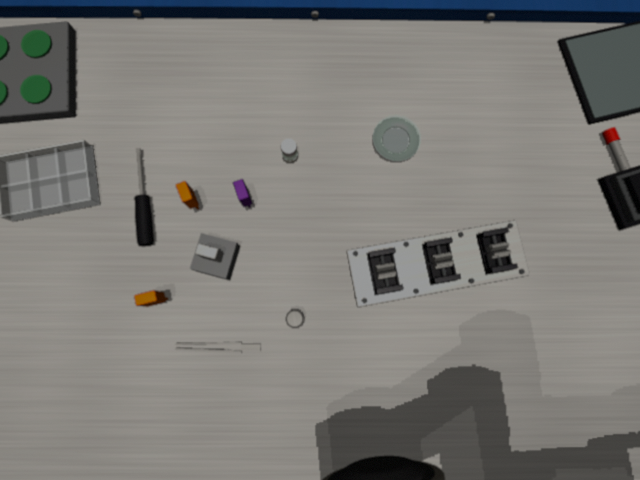

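View pics/side0.png

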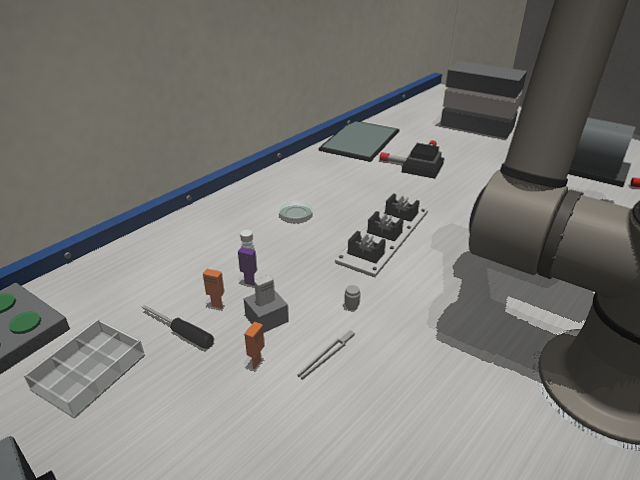

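The top view shows the steel feeler in the stand at about (208,252) and the rail running from (352,275) to (522,248). The coloured look-alikes are orange at (187,195) and (150,298), and purple at (243,193). Next I measure with depth and enlarged crops.

```bash
cat > h.py <<'E'
import numpy as np,cv2,pickle
def cloud(d):
    h,w=d["z_map"].shape
    u,v=np.meshgrid(np.arange(w),np.arange(h))
    p=cv2.undistortPoints(np.stack([u,v],-1).reshape(-1,1,2).astype(np.float64),d["intrinsics"],d["dist"]).reshape(h,w,2)
    z=d["z_map"][...,None]
    P=np.concatenate([p*z,z],-1)
    return P@d["T"][:3,:3].T+d["T"][:3,3]
def onplane(d,px,z):
    p=cv2.undistortPoints(np.array(px,float).reshape(-1,1,2),d["intrinsics"],d["dist"]).reshape(-1,2)
    r=np.c_[p,np.ones(len(p))]@d["T"][:3,:3].T; o=d["T"][:3,3]
    return o+r*((z-o[2])/r[:,2])[:,None]
def proj(d,P):
    T=np.linalg.inv(d["T"]); return cv2.projectPoints(np.array(P,float).reshape(-1,3),cv2.Rodrigues(T[:3,:3])[0],T[:3,3],d["intrinsics"],d["dist"])[0].reshape(-1,2)
def rect(P):
    c,s,a=cv2.minAreaRect(P[:,:2].astype(np.float32)*1000); return np.round(c,1),np.round(s,1),round(a,1),len(P),np.round(P[:,2].mean()*1000,1)
E
python3 - <<'E'
from h import *
d=pickle.load(open("pics/top0.pkl","rb"));W=cloud(d)
def sel(u0,u1,v0,v1,z0,z1):
    Q=W[v0:v1,u0:u1].reshape(-1,3);return Q[(Q[:,2]>z0)&(Q[:,2]<z1)]
print("table",np.median(sel(280,340,220,280,-.02,.02)[:,2]))
print("handle",rect(sel(180,245,225,285,.075,.1)))
print("stand",rect(sel(180,245,225,285,.032,.046)))
print("rail",rect(sel(340,535,215,312,.006,.014)))
print("rail all",rect(sel(340,535,215,312,.006,.07)))
for a,b in((360,405),(420,462),(474,520)): print("clamp",rect(sel(a,b,215,312,.028,.06)),"jaw",rect(sel(a,b,215,312,.043,.06)))
for n,(u0,v0,u1,v1) in {"stand":(180,225,245,285),"rail":(340,215,535,310)}.items():
    s=4 if n=="rail" else 8
    cv2.imwrite(f"pics/{n}c.png",cv2.resize(d["img"][v0:v1,u0:u1,::-1],None,fx=s,fy=s,interpolation=cv2.INTER_CUBIC))
a=cv2.imread("pics/standc.png");b=cv2.imread("pics/railc.png")
a=cv2.resize(a,(234,216))
c=np.zeros((600,780,3),np.uint8);c[:b.shape[0],:b.shape[1]]=b;c[384:600,:234]=a;cv2.imwrite("pics/crop.png",c)
E
```

```text
table -0.0009853608853785945
handle (array([498. , 249.6]), array([30.5, 16.3]), 76.2, 267, np.float64(86.0))
stand (array([498.1, 249.6]), array([57.2, 56.1]), 75.0, 1104, np.float64(38.8))
rail (array([491.1, -94.6]), array([ 90.2, 275.7]), 10.2, 6272, np.float64(9.2))
rail all (array([491.1, -94.6]), array([ 90.2, 275.7]), 10.2, 9887, np.float64(17.4))
clamp (array([475.3,  -7.4]), array([63.9, 39.8]), 10.2, 738, np.float64(39.4)) jaw (array([475.4,  -7.1]), array([63.6, 39.6]), 9.8, 256, np.float64(45.5))
clamp (array([491.1, -94.2]), array([64.3, 40.7]), 10.2, 741, np.float64(39.4)) jaw (array([490.8, -93.8]), array([63.4, 39.1]), 10.7, 269, np.float64(45.3))
clamp (array([ 507.2, -180.9]), array([63.1, 41.6]), 11.3, 748, np.float64(39.5)) jaw (array([ 507.2, -180.3]), array([62.8, 40.4]), 11.6, 288, np.float64(45.4))
```

View pics/crop.png

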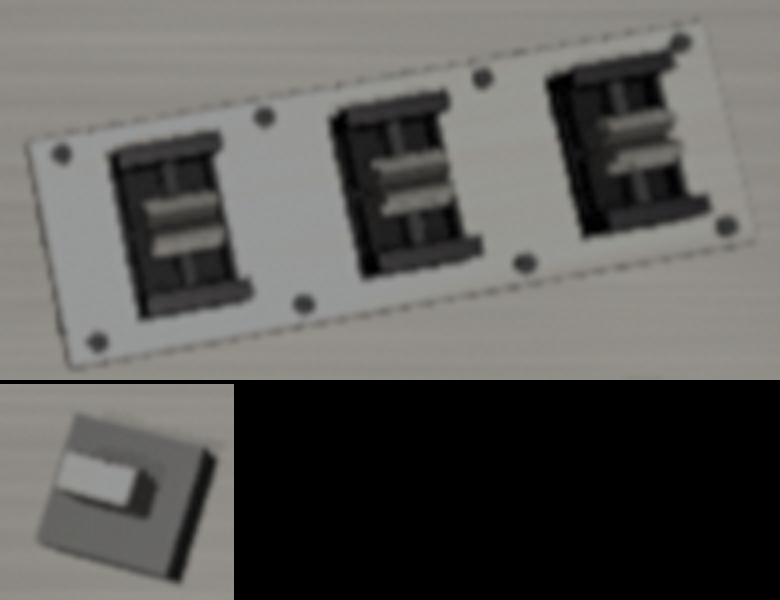

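Every measured size matches the spec: handle 30.5×16.3, rail 275×90, clamps 64×40. The feeler is at (0.498, 0.2496) with yaw about −15°, so the tool yaw is 75°. The rail's yaw is +10.2°, so the tool yaw there is about 100°.

```bash
r='{"travel":[0.06,0.05,0],"rotation":[0,0,0.2],"gripper":0.5}'; python3 -m handwheel '[{"travel":[0.06,0.05,0],"rotation":[0,0,0.2],"gripper":0.5},{"travel":[0.06,0.05,0],"rotation":[0,0,0.2],"gripper":0.5},{"travel":[0.06,0.05,0],"rotation":[0,0,0.2],"gripper":0.5},{"travel":[0.06,0.05,0],"rotation":[0,0,0.2],"gripper":0.5},{"travel":[0.06,0.05,0],"rotation":[0,0,0.2],"gripper":0.5},{"travel":[0.06,0.05,0],"rotation":[0,0,0.2],"gripper":0.5},{"travel":[0.06,0.05,0],"rotation":[0,0,0.2],"gripper":0.5},{"travel":[0.06,0.05,0],"rotation":[0,0,0.2],"gripper":0.5},{"travel":[0.06,0.05,0],"rotation":[0,0,0.2],"gripper":0.5},{"travel":[0.06,0.05,0],"rotation":[0,0,0.2],"gripper":0.5}]'
```

```text
time: 0.93
ee_pos: [0.437, -0.2555, 0.2311]
ee_rot: [-3.141, -0.0, 1.267]
force: [0.7, -1.2, -0.5]
gripper_width: 0.498
```

```bash
python3 -m handwheel '[{"travel":[0,0.08,0],"rotation":[0,0,0],"gripper":0.5},{"travel":[0,0.08,0],"rotation":[0,0,0],"gripper":0.5},{"travel":[0,0.08,0],"rotation":[0,0,0],"gripper":0.5},{"travel":[0,0.08,0],"rotation":[0,0,0],"gripper":0.5},{"travel":[0,0.08,0],"rotation":[0,0,0],"gripper":0.5},{"travel":[0,0.08,0],"rotation":[0,0,0],"gripper":0.5},{"travel":[0,0.08,0],"rotation":[0,0,0],"gripper":0.5},{"travel":[0,0.08,0],"rotation":[0,0,0],"gripper":0.5},{"travel":[0,0.08,0],"rotation":[0,0,0],"gripper":0.5},{"travel":[0,0,0],"rotation":[0,0,0],"gripper":0.5}]'
```

```text
time: 1.77
ee_pos: [0.4349, 0.1089, 0.2312]
ee_rot: [-3.14, -0.002, 1.268]
force: [-0.9, -0.3, -0.7]
gripper_width: 0.498
```

```bash
python3 -m handwheel '[{"travel":[0.0315,0.07,0],"rotation":[0,0,0.082],"gripper":0.5},{"travel":[0.0315,0.07,0],"rotation":[0,0,0],"gripper":0.5},{"travel":[0.0315,0.07,0],"rotation":[0,0,0],"gripper":0.5},{"travel":[0.0315,0.0714,0],"rotation":[0,0,0],"gripper":0.5},{"travel":[0,0,-0.06],"rotation":[0,0,0],"gripper":0.5},{"travel":[0,0,-0.06],"rotation":[0,0,0],"gripper":0.5},{"travel":[0,0,0],"rotation":[0,0,0],"gripper":0.5},{"travel":[0,0,0],"rotation":[0,0,0],"gripper":0.5}]'
python3 - <<'E'
from rig import camera,readout
from h import *
d=camera("wrist");pickle.dump(d,open("pics/w1.pkl","wb"));cv2.imwrite("pics/w1.png",d["img"][...,::-1])
s=readout.observe();print(s["ee_pos"],s["ee_rot"],s["joints"])
W=cloud(d).reshape(-1,3);Q=W[np.linalg.norm(W[:,:2]-[.498,.2496],axis=1)<.05]
print("handle",rect(Q[(Q[:,2]>.08)&(Q[:,2]<.094)]));print("stand",rect(Q[(Q[:,2]>.034)&(Q[:,2]<.046)]))
E
```

```text
time: 2.43
ee_pos: [0.4979, 0.243, 0.1701]
ee_rot: [-3.138, 0.003, 1.303]
force: [0.2, -0.8, 0.5]
gripper_width: 0.502
[0.49908783 0.24326937 0.17187898] [-3.14131287e+00  2.95086566e-04  1.30238259e+00] [ 3.15550661e-01  4.49850178e-01  1.52913322e+00 -1.00140896e-04
  1.16300537e+00  5.84004171e-01]
handle (array([498.6, 250.8]), array([29.6, 15.5]), 74.4, 1351, np.float64(87.2))
stand (array([498.6, 250.3]), array([56.6, 56.2]), 75.0, 4867, np.float64(39.6))
```

View pics/w1.png

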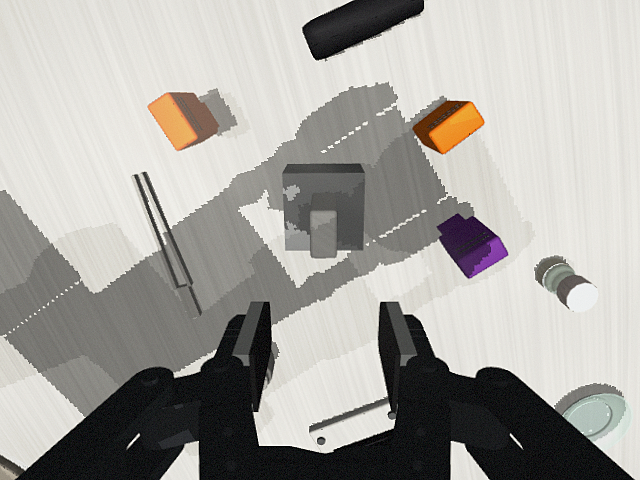

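The wrist view shows the steel handle at (323,233), square to the fingers and clear of its neighbours. I shift 7 mm in y, descend and grip.

```bash
python3 -m handwheel '[{"travel":[-0.001,0.014,-0.05],"rotation":[0,0,0.006],"gripper":0.5},{"travel":[0,0,-0.06],"rotation":[0,0,0],"gripper":0.5},{"travel":[0,0,-0.06],"rotation":[0,0,0],"gripper":0.5},{"travel":[0,0,-0.05],"rotation":[0,0,0],"gripper":0.5},{"travel":[0,0,-0.024],"rotation":[0,0,0],"gripper":0.5},{"travel":[0,0,0],"rotation":[0,0,0],"gripper":0.5},{"travel":[0,0,0],"rotation":[0,0,0],"gripper":0.5},{"travel":[0,0,0],"rotation":[0,0,0],"gripper":0.5}]'
```

```text
time: 3.15
ee_pos: [0.5001, 0.2508, 0.0517]
ee_rot: [3.138, -0.002, 1.305]
force: [0.5, -0.1, -0.1]
gripper_width: 0.502
```

```bash
python3 -m handwheel '[{"travel":[0,0,0],"rotation":[0,0,0],"gripper":0.35},{"travel":[0,0,0],"rotation":[0,0,0],"gripper":0.3},{"travel":[0,0,0],"rotation":[0,0,0],"gripper":0.25},{"travel":[0,0,0],"rotation":[0,0,0],"gripper":0.2},{"travel":[0,0,0],"rotation":[0,0,0],"gripper":0.1},{"travel":[0,0,0],"rotation":[0,0,0],"gripper":0},{"travel":[0,0,0],"rotation":[0,0,0],"gripper":0},{"travel":[0,0,0],"rotation":[0,0,0],"gripper":0},{"travel":[0,0,0],"rotation":[0,0,0],"gripper":0}]'
```

```text
time: 3.9
ee_pos: [0.4986, 0.2507, 0.05]
ee_rot: [3.141, -0.0, 1.306]
force: [-0.9, 0.3, 6.3]
gripper_width: 0.179
```

```bash
python3 -m handwheel '[{"travel":[0,0,0.01],"rotation":[0,0,0],"gripper":0},{"travel":[0,0,0.03],"rotation":[0,0,0],"gripper":0},{"travel":[0,0,0.06],"rotation":[0,0,0],"gripper":0},{"travel":[0,0,0.06],"rotation":[0,0,0],"gripper":0},{"travel":[0,0,0.04],"rotation":[0,0,0],"gripper":0},{"travel":[0,0,0],"rotation":[0,0,0],"gripper":0},{"travel":[0,0,0],"rotation":[0,0,0],"gripper":0},{"travel":[0,0,0],"rotation":[0,0,0],"gripper":0}]'
python3 - <<'E'
from rig import camera,readout
from h import *
d=camera("side");pickle.dump(d,open("pics/s2.pkl","wb"))
s=readout.observe();print(s["ee_pos"],s["ee_rot"],s["force"],s["gripper_width"])
u,v=proj(d,s["ee_pos"])[0].astype(int);print(u,v)
cv2.imwrite("pics/s2.png",cv2.resize(d["img"][v-60:v+75,u-80:u+80,::-1],None,fx=4,fy=4,interpolation=cv2.INTER_CUBIC))
E
```

```text
time: 4.57
ee_pos: [0.4976, 0.2503, 0.1481]
ee_rot: [-3.14, 0.001, 1.306]
force: [-0.2, -0.5, -1.3]
gripper_width: 0.182
[0.49738861 0.2502203  0.14770681] [-3.13901200e+00  1.79740911e-03  1.30577599e+00] [ 0.60151693 -0.19131759 -1.44821741] 0.18658982213064607
262 251
```

View pics/s2.png

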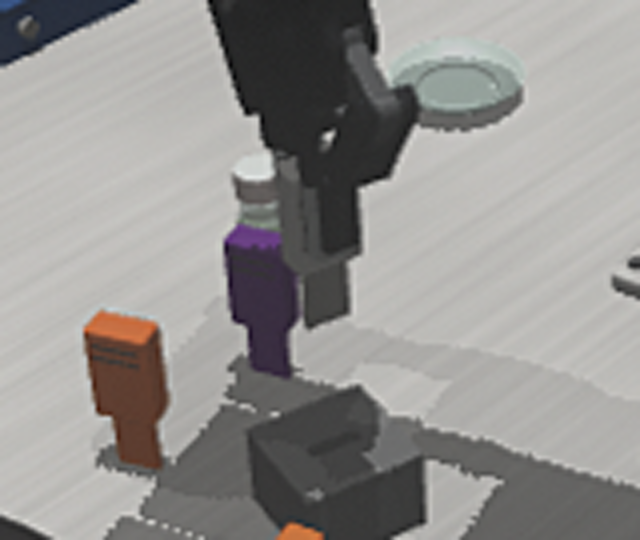

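The feeler is held upright and square, and the stand stayed put. The tip is 41.5 mm below the TCP. Next I go to the left clamp.

```bash
python3 -m handwheel '[{"travel":[-0.006,-0.0737,0],"rotation":[0,0,0.1266],"gripper":0},{"travel":[-0.006,-0.0737,0],"rotation":[0,0,0.1266],"gripper":0},{"travel":[-0.006,-0.0737,0],"rotation":[0,0,0.1266],"gripper":0},{"travel":[-0.006,-0.0737,0],"rotation":[0,0,0.1266],"gripper":0},{"travel":[-0.006,-0.0737,0],"rotation":[0,0,0.1266],"gripper":0},{"travel":[-0.006,-0.0737,0],"rotation":[0,0,0.1266],"gripper":0},{"travel":[-0.007,-0.0738,0],"rotation":[0,0,0.1266],"gripper":0},{"travel":[0,0,0],"rotation":[0,0,0],"gripper":0},{"travel":[0,0,0],"rotation":[0,0,0],"gripper":0},{"travel":[0,0,0],"rotation":[0,0,0],"gripper":0}]'
python3 - <<'E'
from rig import camera,readout
from h import *
d=camera("wrist");pickle.dump(d,open("pics/w3.pkl","wb"));cv2.imwrite("pics/w3.png",d["img"][...,::-1])
for i in range(3):
    s=readout.observe();print(s["ee_pos"],s["ee_rot"],s["force"])
W=cloud(d).reshape(-1,3);Q=W[(abs(W[:,0]-.49)<.1)&(abs(W[:,1]+.095)<.17)]
print("rail",rect(Q[(Q[:,2]>.006)&(Q[:,2]<.014)]))
for c in((.4757,-.0075),(.491,-.094),(.507,-.1805)):
    q=Q[(np.linalg.norm(Q[:,:2]-c,axis=1)<.045)&(Q[:,2]>.028)&(Q[:,2]<.055)];print(rect(q))
E
```

```text
time: 5.45
ee_pos: [0.4763, -0.0072, 0.1483]
ee_rot: [-3.14, -0.001, 1.747]
force: [0.4, 0.7, -1.4]
gripper_width: 0.177
[ 0.47646135 -0.0066566   0.14850824] [-3.14003290e+00 -9.47450079e-04  1.74881172e+00] [-1.35690366 -0.59868288 -1.06388552]
[ 0.47646135 -0.0066566   0.14850824] [-3.14003290e+00 -9.47450079e-04  1.74881172e+00] [-1.35690366 -0.59868288 -1.06388552]
[ 0.47646135 -0.0066566   0.14850824] [-3.14003290e+00 -9.47450079e-04  1.74881172e+00] [-1.35690366 -0.59868288 -1.06388552]
rail (array([491.3, -91.5]), array([ 90.4, 271.2]), 10.2, 11725, np.float64(9.7))
(array([476.,  -7.]), array([64.2, 40.4]), 10.2, 3934, np.float64(39.7))
(array([0., 0.]), array([0., 0.]), 0.0, 0, np.float64(nan))
(array([ 506.2, -179.4]), array([49.6, 41.2]), 9.5, 1388, np.float64(36.6))h.py:16: RuntimeWarning: Mean of empty slice.
  c,s,a=cv2.minAreaRect(P[:,:2].astype(np.float32)*1000); return np.round(c,1),np.round(s,1),round(a,1),len(P),np.round(P[:,2].mean()*1000,1)
  ret = ret.dtype.type(ret / rcount)
```

View pics/w3.png

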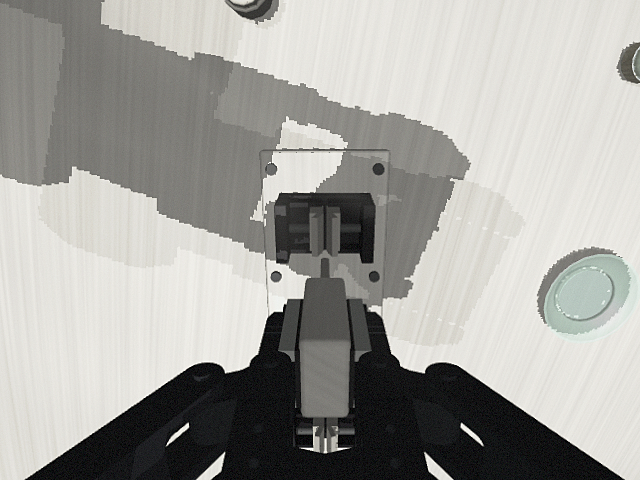

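The wrist depth puts the left clamp at (476.0, −7.0), under the TCP, and the blade lines up with the gap (columns 310–340, blade at 325). I descend to just above the mouth.

```bash
python3 -m handwheel '[{"travel":[-0.001,0,-0.04],"rotation":[0,0,0],"gripper":0},{"travel":[0,0,-0.04],"rotation":[0,0,0],"gripper":0},{"travel":[0,0,-0.024],"rotation":[0,0,0],"gripper":0},{"travel":[0,0,0],"rotation":[0,0,0],"gripper":0},{"travel":[0,0,0],"rotation":[0,0,0],"gripper":0}]'
python3 -m handwheel '[{"travel":[0,0,-0.006],"rotation":[0,0,0],"gripper":0},{"travel":[0,0,-0.006],"rotation":[0,0,0],"gripper":0},{"travel":[0,0,-0.004],"rotation":[0,0,0],"gripper":0},{"travel":[0,0,0],"rotation":[0,0,0],"gripper":0}]'
```

```text
time: 5.92
ee_pos: [0.476, -0.0061, 0.0968]
ee_rot: [-3.14, -0.001, 1.751]
force: [1.0, 0.0, -0.5]
gripper_width: 0.177
time: 6.25
ee_pos: [0.4764, -0.0073, 0.0893]
ee_rot: [3.141, 0.0, 1.749]
force: [1.1, -0.4, -0.7]
gripper_width: 0.178
```

```bash
python3 -m handwheel '[{"travel":[0,0,-0.003],"gripper":0,"rotation":[0,0,0]},{"travel":[0,0,-0.003],"rotation":[0,0,0],"gripper":0},{"travel":[0,0,-0.003],"rotation":[0,0,0],"gripper":0},{"travel":[0,0,-0.001],"rotation":[0,0,0],"gripper":0},{"travel":[0,0,0],"rotation":[0,0,0],"gripper":0}]'
python3 -m handwheel '[{"travel":[0,0,-0.001],"rotation":[0,0,0],"gripper":0},{"travel":[0,0,-0.001],"rotation":[0,0,0],"gripper":0},{"travel":[0,0,0],"rotation":[0,0,0],"gripper":0}]'
```

```text
time: 6.67
ee_pos: [0.4763, -0.0075, 0.0842]
ee_rot: [-3.141, -0.0, 1.749]
force: [-0.4, 0.2, -1.9]
gripper_width: 0.181
time: 6.92
ee_pos: [0.4764, -0.0074, 0.0833]
ee_rot: [3.142, -0.0, 1.749]
force: [-0.9, -0.8, -1.0]
gripper_width: 0.18
```

```bash
for i in 1; do python3 -m handwheel '[{"travel":[0,0,-0.001],"rotation":[0,0,0],"gripper":0},{"travel":[0,0,0],"rotation":[0,0,0],"gripper":0}]'; done
python3 -m handwheel '[{"travel":[0,0,-0.001],"rotation":[0,0,0],"gripper":0},{"travel":[0,0,0],"rotation":[0,0,0],"gripper":0}]'
python3 -m handwheel '[{"travel":[0,0,-0.001],"rotation":[0,0,0],"gripper":0},{"travel":[0,0,0],"rotation":[0,0,0],"gripper":0}]'
```

```text
time: 7.08
ee_pos: [0.4764, -0.0074, 0.0828]
ee_rot: [3.142, -0.0, 1.749]
force: [0.1, -1.0, -1.1]
gripper_width: 0.174
time: 7.25
ee_pos: [0.4763, -0.0074, 0.0823]
ee_rot: [-3.142, -0.0, 1.749]
force: [0.6, -0.8, -1.2]
gripper_width: 0.176
time: 7.42
ee_pos: [0.4763, -0.0074, 0.0818]
ee_rot: [-3.141, -0.0, 1.749]
force: [-0.5, -1.1, -1.1]
gripper_width: 0.178
```

```bash
python3 -m handwheel '[{"travel":[0,0,-0.001],"rotation":[0,0,0],"gripper":0},{"travel":[0,0,0],"rotation":[0,0,0],"gripper":0}]'|egrep 'pos|force'
python3 -m handwheel '[{"travel":[0,0,-0.001],"rotation":[0,0,0],"gripper":0},{"travel":[0,0,0],"rotation":[0,0,0],"gripper":0}]'|egrep 'pos|force'
```

```text
ee_pos: [0.4761, -0.0074, 0.0813]
force: [-0.4, -0.2, -0.5]
ee_pos: [0.4762, -0.0075, 0.081]
force: [-4.3, -0.4, 3.8]
```

```bash
python3 -m handwheel '[{"travel":[-0.0006,0,0],"rotation":[0,0,0],"gripper":0},{"travel":[0,0,0],"rotation":[0,0,0],"gripper":0}]'|egrep 'pos|force'
python3 -m handwheel '[{"travel":[0,0,-0.0006],"rotation":[0,0,0],"gripper":0},{"travel":[0,0,0],"rotation":[0,0,0],"gripper":0}]'|egrep 'pos|force'
```

```text
ee_pos: [0.4762, -0.0074, 0.081]
force: [-1.5, -0.9, 3.5]
ee_pos: [0.4762, -0.0074, 0.0809]
force: [-2.9, 0.0, 6.3]
```

```bash
python3 -m handwheel '[{"travel":[-0.0004,0,-0.0006],"rotation":[0,0,0],"gripper":0},{"travel":[0,0,0],"rotation":[0,0,0],"gripper":0}]'|egrep 'pos|force'
python3 -m handwheel '[{"travel":[0,0,-0.0006],"rotation":[0,0,0],"gripper":0},{"travel":[0,0,0],"rotation":[0,0,0],"gripper":0}]'|egrep 'pos|force'
```

```text
ee_pos: [0.4762, -0.0075, 0.0808]
force: [-3.3, -0.4, 7.8]
ee_pos: [0.4762, -0.0075, 0.0808]
force: [-2.8, -0.7, 11.2]
```

At about 12 N the blade no longer advances. The tip has stopped about 21 mm above the floor and is rigid, which is how a seized clamp should feel. I back out without forcing it and try the middle one.

```bash
python3 -m handwheel '[{"travel":[0,0,0.01],"rotation":[0,0,0],"gripper":0},{"travel":[0,0,0.03],"rotation":[0,0,0],"gripper":0},{"travel":[0,0,0.01],"rotation":[0,0,0],"gripper":0},{"travel":[0.0104,-0.0577,0],"rotation":[0,0,0],"gripper":0},{"travel":[0.0104,-0.0577,0],"rotation":[0,0,0],"gripper":0},{"travel":[0.0104,-0.0577,0],"rotation":[0,0,0],"gripper":0},{"travel":[0,0,0],"rotation":[0,0,0],"gripper":0},{"travel":[0,0,0],"rotation":[0,0,0],"gripper":0},{"travel":[0,0,0],"rotation":[0,0,0],"gripper":0}]'
python3 - <<'E'
from rig import camera,readout
from h import *
d=camera("wrist");pickle.dump(d,open("pics/w4.pkl","wb"));cv2.imwrite("pics/w4.png",d["img"][...,::-1])
s=readout.observe();print(s["ee_pos"],s["ee_rot"],s["force"])
W=cloud(d).reshape(-1,3)
for c in((.491,-.094),(.507,-.1805)):
    q=W[(np.linalg.norm(W[:,:2]-c,axis=1)<.045)&(W[:,2]>.028)&(W[:,2]<.0535)];print(rect(q))
E
```

```text
time: 9.17
ee_pos: [0.4912, -0.0936, 0.1046]
ee_rot: [-3.141, -0.001, 1.748]
force: [-0.3, 0.4, -1.2]
gripper_width: 0.18
[ 0.49113165 -0.09318127  0.1046377 ] [-3.14111988e+00 -6.82617876e-04  1.74913726e+00] [ 0.07759018  0.3477558  -0.68511723]
(array([491.6, -93.5]), array([64.5, 40.4]), 10.1, 5256, np.float64(39.4))
(array([0., 0.]), array([0., 0.]), 0.0, 0, np.float64(nan))h.py:16: RuntimeWarning: Mean of empty slice.
  c,s,a=cv2.minAreaRect(P[:,:2].astype(np.float32)*1000); return np.round(c,1),np.round(s,1),round(a,1),len(P),np.round(P[:,2].mean()*1000,1)
  ret = ret.dtype.type(ret / rcount)
```

View pics/w4.png

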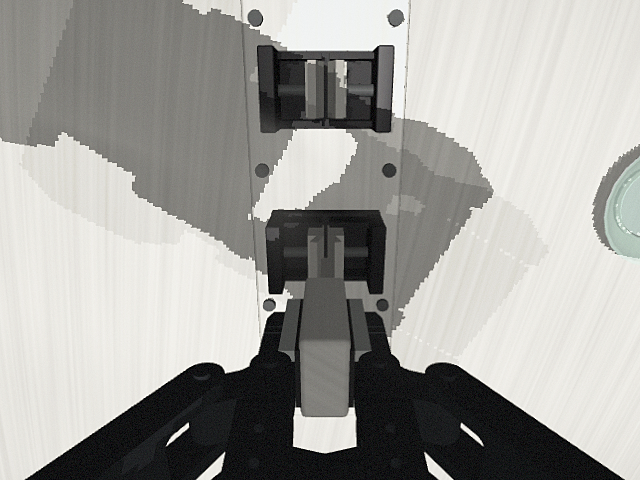

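The handle is at the same pixels as before (303–350, bottom edge 415), so it did not slip. The middle clamp's gap is in line with it at column 325.

```bash
python3 -m handwheel '[{"travel":[0,0,-0.02],"rotation":[0,0,0],"gripper":0},{"travel":[0,0,-0.01],"rotation":[0,0,0],"gripper":0},{"travel":[0,0,-0.004],"rotation":[0,0,0],"gripper":0},{"travel":[0,0,-0.004],"rotation":[0,0,0],"gripper":0},{"travel":[0,0,-0.002],"rotation":[0,0,0],"gripper":0},{"travel":[0,0,0],"rotation":[0,0,0],"gripper":0},{"travel":[0,0,0],"rotation":[0,0,0],"gripper":0}]'|egrep 'pos|force'
python3 -m handwheel '[{"travel":[0,0,-0.001],"rotation":[0,0,0],"gripper":0},{"travel":[0,0,-0.001],"rotation":[0,0,0],"gripper":0},{"travel":[0,0,-0.001],"rotation":[0,0,0],"gripper":0},{"travel":[0,0,0],"rotation":[0,0,0],"gripper":0}]'|egrep 'pos|force'
python3 -m handwheel '[{"travel":[0,0,-0.001],"rotation":[0,0,0],"gripper":0},{"travel":[0,0,-0.001],"rotation":[0,0,0],"gripper":0},{"travel":[0,0,0],"rotation":[0,0,0],"gripper":0}]'|egrep 'pos|force'
python3 -m handwheel '[{"travel":[0,0,-0.001],"rotation":[0,0,0],"gripper":0},{"travel":[0,0,0],"rotation":[0,0,0],"gripper":0}]'|egrep 'pos|force'
```

```text
ee_pos: [0.4916, -0.0939, 0.085]
force: [-0.3, 1.0, -1.0]
ee_pos: [0.4915, -0.094, 0.0834]
force: [0.4, 0.1, -1.3]
ee_pos: [0.4914, -0.094, 0.0823]
force: [-0.3, -0.1, -1.7]
ee_pos: [0.4916, -0.094, 0.0819]
force: [0.0, -0.8, -1.6]
```

```bash
python3 -m handwheel '[{"travel":[0,0,-0.001],"rotation":[0,0,0],"gripper":0},{"travel":[0,0,-0.001],"rotation":[0,0,0],"gripper":0},{"travel":[0,0,0],"rotation":[0,0,0],"gripper":0}]'|egrep 'pos|force'
python3 -m handwheel '[{"travel":[0,0,-0.001],"rotation":[0,0,0],"gripper":0},{"travel":[0,0,0],"rotation":[0,0,0],"gripper":0}]'|egrep 'pos|force'
python3 -m handwheel '[{"travel":[0,0,-0.001],"rotation":[0,0,0],"gripper":0},{"travel":[0,0,0],"rotation":[0,0,0],"gripper":0}]'|egrep 'pos|force'
```

```text
ee_pos: [0.4917, -0.094, 0.0811]
force: [-0.1, 0.5, 0.5]
ee_pos: [0.4917, -0.0941, 0.0808]
force: [-0.5, 0.9, 3.6]
ee_pos: [0.4919, -0.0941, 0.0804]
force: [-0.6, -0.4, 5.4]
```

```bash
python3 -m handwheel '[{"travel":[0,0,-0.001],"rotation":[0,0,0],"gripper":0},{"travel":[0,0,0],"rotation":[0,0,0],"gripper":0}]'|egrep 'pos|force'
python3 -m handwheel '[{"travel":[0,0,-0.001],"rotation":[0,0,0],"gripper":0},{"travel":[0,0,0],"rotation":[0,0,0],"gripper":0}]'|egrep 'pos|force'
python3 -m handwheel '[{"travel":[0,0,-0.001],"rotation":[0,0,0],"gripper":0},{"travel":[0,0,0],"rotation":[0,0,0],"gripper":0}]'|egrep 'pos|force'
```

```text
ee_pos: [0.492, -0.0941, 0.08]
force: [-0.5, 0.3, 6.1]
ee_pos: [0.4921, -0.0942, 0.0796]
force: [-1.2, -0.1, 6.8]
ee_pos: [0.4921, -0.0942, 0.0792]
force: [-0.3, -0.2, 7.1]
```

It is giving way steadily with about 8 N net, so this feels like the sound clamp. I carry on gently into the throat.

```bash
python3 -m handwheel '[{"travel":[0,0,-0.001],"rotation":[0,0,0],"gripper":0},{"travel":[0,0,-0.001],"rotation":[0,0,0],"gripper":0},{"travel":[0,0,-0.001],"rotation":[0,0,0],"gripper":0}]'|egrep 'pos|force'
python3 -m handwheel '[{"travel":[0,0,-0.002],"rotation":[0,0,0],"gripper":0},{"travel":[0,0,-0.002],"rotation":[0,0,0],"gripper":0}]'|egrep 'pos|force'
python3 -m handwheel '[{"travel":[0,0,-0.002],"rotation":[0,0,0],"gripper":0},{"travel":[0,0,-0.002],"rotation":[0,0,0],"gripper":0}]'|egrep 'pos|force'
python3 -m handwheel '[{"travel":[0,0,-0.002],"rotation":[0,0,0],"gripper":0},{"travel":[0,0,-0.002],"rotation":[0,0,0],"gripper":0}]'|egrep 'pos|force'
```

```text
ee_pos: [0.492, -0.0942, 0.0777]
force: [-0.4, 0.2, 5.2]
ee_pos: [0.4918, -0.0942, 0.0752]
force: [-0.1, -0.5, 3.3]
ee_pos: [0.4917, -0.0941, 0.073]
force: [-0.1, 0.1, 4.8]
ee_pos: [0.4916, -0.094, 0.0708]
force: [0.4, -0.1, 4.0]
```

Steady drag of about 5 N net along the throat, so this is the sound clamp. I continue to the floor.

```bash
python3 -m handwheel '[{"travel":[0,0,-0.002],"rotation":[0,0,0],"gripper":0},{"travel":[0,0,-0.002],"rotation":[0,0,0],"gripper":0},{"travel":[0,0,-0.002],"rotation":[0,0,0],"gripper":0},{"travel":[0,0,-0.002],"rotation":[0,0,0],"gripper":0}]'|egrep 'pos|force'
python3 -m handwheel '[{"travel":[0,0,-0.002],"rotation":[0,0,0],"gripper":0},{"travel":[0,0,-0.002],"rotation":[0,0,0],"gripper":0},{"travel":[0,0,-0.002],"rotation":[0,0,0],"gripper":0},{"travel":[0,0,0],"rotation":[0,0,0],"gripper":0}]'|egrep 'pos|force'
python3 -m handwheel '[{"travel":[0,0,-0.002],"rotation":[0,0,0],"gripper":0},{"travel":[0,0,-0.001],"rotation":[0,0,0],"gripper":0},{"travel":[0,0,0],"rotation":[0,0,0],"gripper":0}]'|egrep 'pos|force'
```

```text
ee_pos: [0.4916, -0.0939, 0.0668]
force: [0.9, -0.8, 4.2]
ee_pos: [0.4914, -0.094, 0.0636]
force: [0.3, -0.6, 1.3]
ee_pos: [0.4914, -0.094, 0.0623]
force: [0.4, -1.0, 3.0]
```

```bash
python3 -m handwheel '[{"travel":[0,0,-0.001],"rotation":[0,0,0],"gripper":0},{"travel":[0,0,-0.001],"rotation":[0,0,0],"gripper":0},{"travel":[0,0,0],"rotation":[0,0,0],"gripper":0}]'|egrep 'pos|force'
python3 -m handwheel '[{"travel":[0,0,-0.001],"rotation":[0,0,0],"gripper":0},{"travel":[0,0,-0.001],"rotation":[0,0,0],"gripper":0},{"travel":[0,0,0],"rotation":[0,0,0],"gripper":0}]'|egrep 'pos|force'
python3 -m handwheel '[{"travel":[0,0,-0.001],"rotation":[0,0,0],"gripper":0},{"travel":[0,0,0],"rotation":[0,0,0],"gripper":0}]'|egrep 'pos|force'
```

```text
ee_pos: [0.4915, -0.094, 0.0614]
force: [0.5, -0.4, 3.5]
ee_pos: [0.4915, -0.094, 0.0603]
force: [0.4, 0.0, 3.4]
ee_pos: [0.4915, -0.094, 0.0599]
force: [-0.1, -0.7, 4.2]
```

```bash
python3 -m handwheel '[{"travel":[0,0,-0.001],"rotation":[0,0,0],"gripper":0},{"travel":[0,0,0],"rotation":[0,0,0],"gripper":0}]'|egrep 'pos|force'
python3 -m handwheel '[{"travel":[0,0,-0.0008],"rotation":[0,0,0],"gripper":0},{"travel":[0,0,0],"rotation":[0,0,0],"gripper":0}]'|egrep 'pos|force'
```

```text
ee_pos: [0.4916, -0.094, 0.0598]
force: [-0.8, 0.1, 7.0]
ee_pos: [0.4916, -0.094, 0.0597]
force: [-2.0, 0.6, 11.0]
```

The floor is reached: motion stops at TCP 0.0597 (0.0595 expected) and the force climbs. I relieve the push, release and retreat.

```bash
python3 -m handwheel '[{"travel":[0,0,0.0012],"rotation":[0,0,0],"gripper":0},{"travel":[0,0,0],"rotation":[0,0,0],"gripper":0.2},{"travel":[0,0,0],"rotation":[0,0,0],"gripper":0.25},{"travel":[0,0,0],"rotation":[0,0,0],"gripper":0.3},{"travel":[0,0,0],"rotation":[0,0,0],"gripper":0.4},{"travel":[0,0,0],"rotation":[0,0,0],"gripper":0.5},{"travel":[0,0,0],"rotation":[0,0,0],"gripper":0.5},{"travel":[0,0,0],"rotation":[0,0,0],"gripper":0.5}]'
python3 -m handwheel '[{"travel":[0,0,0.02],"rotation":[0,0,0],"gripper":0.5},{"travel":[0,0,0.04],"rotation":[0,0,0],"gripper":0.5},{"travel":[0,0,0.06],"rotation":[0,0,0],"gripper":0.5},{"travel":[0,0,0.06],"rotation":[0,0,0],"gripper":0.5},{"travel":[0,0,0.06],"rotation":[0,0,0],"gripper":0.5},{"travel":[0,0,0],"rotation":[0,0,0],"gripper":0.5},{"travel":[0,0,0],"rotation":[0,0,0],"gripper":0.5},{"travel":[0,0,0],"rotation":[0,0,0],"gripper":0.5}]'
python3 - <<'E'
from rig import camera,readout
from h import *
d=camera("wrist")
W=cloud(d).reshape(-1,3);q=W[(np.linalg.norm(W[:,:2]-[.4916,-.094],axis=1)<.04)&(W[:,2]>.085)&(W[:,2]<.11)];print("handle",rect(q),q[:,2].std())
e=camera("side");pickle.dump(e,open("pics/s5.pkl","wb"))
a=cv2.resize(d["img"][80:,100:540],(400,345));b=cv2.resize(e["img"][150:350,200:450],(400,320),interpolation=cv2.INTER_CUBIC)
c=np.zeros((345,800,3),np.uint8);c[:,:400]=a;c[:320,400:]=b;cv2.imwrite("pics/f.png",c[...,::-1])
E
```

```text
time: 14.97
ee_pos: [0.4914, -0.0939, 0.0595]
ee_rot: [-3.141, -0.0, 1.749]
force: [-1.1, 0.3, -0.5]
gripper_width: 0.502
time: 15.63
ee_pos: [0.4911, -0.0938, 0.1796]
ee_rot: [-3.141, -0.0, 1.749]
force: [-0.3, 0.3, 0.0]
gripper_width: 0.502
handle (array([491.2, -93.8]), array([15.8, 30. ]), 10.1, 1402, np.float64(96.7)) 0.002376265113527575
```

View pics/f.png

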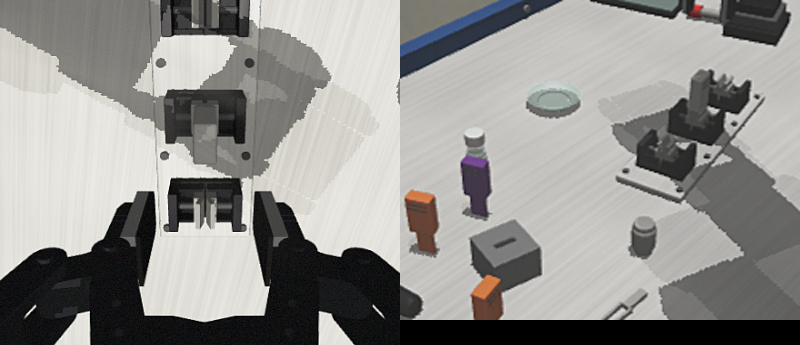

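The feeler stands upright in the middle clamp with its top at about 97 mm (18 + 80 = 98 expected). The other objects are where they were. I hand the job in.

```bash
python3 -c "
from rig import env;print(env.finish_job())"
```

```text
the job is handed in; nothing more can be done
None
```

The steel feeler is standing fully home in the middle clamp, let go of, with the gripper clear above it. The job was handed in at about 16 s of the 51 s allowed.

- **Left clamp:** the blade stopped rigidly in the lips with its tip about 21 mm above the floor. I took that as seized and backed out at about 12 N.
- **Middle clamp:** the blade went in at up to about 8 N, then met a steady drag of mostly 4–6 N along the throat. It reached the floor with the TCP at 59.7 mm (59.5 mm expected). I read about 12 N there before easing off and releasing.
- **Right clamp:** I did not probe it, because the middle one already had the feel of a sound clamp.

**Last checks:**
- The handle is centred at (491.2, −93.8) mm, upright, and 10.1° matches the rail.
- Its top is at about 97 mm; 98 mm was expected, which is within the roughly 2 mm camera accuracy.
- The stand and the things visible in the final pictures look undisturbed, judged by eye. The driver was mostly out of frame and the tweezers only partly in it.
- No check failed.

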